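# Press the awl and the screwdriver home in the tool tray

## Robot

A 6-joint arm with a two-finger parallel gripper is mounted at the origin on a cart in front of the work surface, level with it; the furniture and walls round the work are solid. World frame = base frame: x ahead of the robot, y to its left, z up, the work surface at z = 0. Lengths are in mm, angles in rad, forces in N, time in s.
With the tool pointing down it reaches from about 300 to 875 mm from the base axis. Payload 6.4 kg.
Tool frame: the origin (TCP) lies at the very end of the fingers, on their centre line; the grasp point (between the pads) lies 19 mm behind it; z points along the fingers, y is the direction in which the jaws open and shut (so a half turn about z gives the same grasp; the last joint's range is limited). The gripper opens to 88 mm and grips with 3 to 60 N. Pads are 18 mm wide; open, the fingers measure 123 mm over their backs; the gripper's body (75 mm by 187 mm) begins 45 mm behind the grasp point.
Start: joints at [1.13, 0.181, 1.607, -0, 1.354, -0.206], TCP at [133.76, 559.24, 238.714] pointing down, gripper open.
Joint ranges: [-2.99, 2.99], [-0.89, 2.07], [0.3, 2.58], [-1.14, 4.28], [0, 2.63], [-3.12, 3.12]. Speed limits (rad/s): [2.57, 2.57, 3.01, 3.14, 3.14, 3.14].

## Interface

Orientations are given as a 3x3 rotation matrix whose columns are the frame's x, y, z axes.
In Python, from workcell import * gives the robot as it stands. The module is installed in compiled form; this text tells all that it offers. Calls block until the motion is done:
- move_to(position, orientation): joint-space move of the TCP to a pose.
- line_to(position, orientation=None, feed=150, guard=None): straight line of the TCP; orientation=None keeps the orientation; feed is the mean speed in mm/s. With guard (N) it stops when the force on the tool has changed by that much, and returns True; else False.
- movej(angles): joint-space move.
- ungrasp() and clamp(grip_force=None): open the fingers fully, or close them until they stop; grip_force is the grip in N (None keeps the last).
- wait(seconds).
- solve_ik(position, orientation): joint angles nearest the present ones, or None.
- observe(): the state.
- snapshot(name): name is "scene" or "top" or "wrist"; returns the picture (420x560x3 uint8, red, green, blue); there is no depth.
- camera_model(name): a dict with "fx", "fy", "cx", "cy" (pixels), "R" (3x3) and "t" (3): a world point X has camera coordinates R X + t; the wrist camera has in their place "hand_eye" (4x4, takes a point from camera to tool coordinates, whose origin is the TCP and whose axes are the flange's). Camera axes: x right, y down, z forward; pixel columns grow to the right and rows downward; lengths in mm; the calibration is good to about 2 mm. A picture is of the moment at which its call begins: read the wrist's pose just before it. camera_model takes no time and is no camera call.
A pose or a line that the arm cannot do raises PlanningError and nothing moves.
- sign_off(): hands the job in, once; it reports no verdict.
The state is a dict: "clock": time; "joint_pos": joint angles; "joint_velocities": joint speeds; "joint_efforts": joint torques, N m; "tool_pos": TCP position; "ee_rot": TCP orientation; "wrist_force": force on the tool from outside, world axes, zero at the start; "moment": the same for the moment, N m; "opening": finger opening in mm.
Only numpy, scipy, OpenCV 4.12 (cv2) and the standard library are available. Lean on these libraries where they do the work, as an engineer would, in place of code of your own. Each camera call takes 0.05 s, during which the arm holds its last target.

## Task

Someone dropped the awl into the screwdriver's cutout of the blue tool tray. Put both tools away properly: press the awl fully home in its own cutout (the middle one) and the screwdriver, which lies on the bench, fully home in its cutout, each turned so that its blade lies in the narrow slot. Leave the nippers where they lie in the tray, and do not shove or tip the wire spool, the eraser and the glue bottle.

Things in the scene. Friction and masses are not known exactly. Their poses are not given: they have to be found in the camera images.
- tool_tray: Blue tool board 210 x 210 x 20 mm with white core, fixed; origin centre of underside, x, y along its edges, z up; yaw up to 0.35 rad either way. Three cutouts along x, at y = +52 (screwdriver), -10 (awl), -72 mm (nippers). In each side wall of the first two handle pockets 2 spring pins, 1.5 mm proud of the handle's sides: its weight does not pass them, a push of about 4 to 10 N does.
- driver_cutout (a point): Where screwdriver_grip is when home, tray's axes: tray x = 36, z = 17.8 mm. Handle pocket: tray x = -8.5 to 84.5 mm, 26.4 wide, 14 deep (floor 6 mm above tray underside). Finger notch across it: 36 mm long in x and centred on this point, 14 deep, reaching 40 mm either side. Its pins (x = 8.5, 63.5) meet the handle 10 mm above the floor. Home, the handle stands 10 mm proud of the tray.
- driver_cutout_tip (a point): Where screwdriver_tip is when home: 117.5 mm from driver_cutout toward the tray's -x. The blade slot runs from the handle pocket to tray x = -85.5 mm, 11 mm wide, 8 mm deep.
- awl_cutout (a point): Where awl_grip is when home, tray's axes: tray x = -18, z = 15 mm. Handle pocket: tray x = -56 to 19 mm, 20.4 wide, 14 deep (floor 6 mm above tray underside). Finger notch across it: 36 mm long in x and centred on this point, 14 deep, reaching 36 mm either side. Its pins (x = -44.5, 8.5) meet the handle 10 mm above the floor. Home, the handle stands 4 mm proud of the tray.
- awl_cutout_tip (a point): Where awl_tip is when home: 73 mm from awl_cutout toward the tray's +x, so the awl points opposite to the screwdriver. The blade slot runs from the handle pocket to tray x = 61 mm, 11 mm wide, 8 mm deep.
- awl_grip (a point): Centre of the awl's dark wooden handle, 9 mm above its underside. Awl's y axis runs from blade to butt. Handle 69 mm long (34.5 either side), 16 wide, 18 high; 109 mm in all, 50 g. Starts loose on the floor of the screwdriver's handle pocket, blade toward the tray's -x, its handle across the screwdriver's finger notch (this point up to 12 mm along x from the notch's middle).
- awl_tip (a point): Point of the awl's blade, 73 mm from awl_grip along the awl's -y; the thin steel blade is 39 mm long, at half the handle's height.
- screwdriver_grip (a point): Point in the yellow screwdriver handle near its centre of mass, 11.8 mm above its underside. Its y axis runs from blade to butt. Handle 24 mm wide and high, from 41.5 mm toward the blade to 45.5 mm toward the butt; 163 mm in all, 70 g. Starts flat on the bench at any yaw.
- screwdriver_tip (a point): Tip of the screwdriver's blade, 117.5 mm from screwdriver_grip along its -y; the steel blade is 77 mm long and 5 mm thick, at half the handle's height.
- nippers: Small cutting nippers with green grips, 117 x 36 x 11 mm, lying in the third cutout; origin at the centre of the underside. Bystander.
- wire_spool: White wire spool with black flanges, 67 x 49 x 26 mm, on the bench beside the screwdriver's blade; origin on its underside, some 11 mm off the spool's axis. Bystander.
- eraser: Eraser in a red sleeve, 16 x 36 x 11 mm, on the bench beside the screwdriver's handle, about 30 mm clear of it; origin at the centre of the underside. Bystander.
- glue_bottle: Squeeze bottle, 44 mm across and 129 mm tall, red nozzle, standing beside the tray; origin at the centre of the underside. Bystander.

How it is judged:
By the outcome, as a careful person would: the job done as asked, in the order asked, and still so for the second after the job is handed in, with the robot touching nothing.
It also fails if it takes over 70 s, if anything falls off the work surface, if the arm or the gripper's body presses on something with over 40 N, if the wrist force passes 120 N, or if a joint passes its speed limit or range.

## Working session

There is one attempt and no reset: what is moved stays moved. The work goes in short steps, each a Python script; the robot and the scene stay as the last script left them, time stands still between calls to the robot, and variables do not carry over. Pictures are saved under pics/ and viewed, and the job is handed in when it is done.

```bash
mkdir -p pics; ls; python3 - <<'E'
from workcell import *
import cv2
s=observe(); print(s)
for n in ("scene","top","wrist"):
    im=snapshot(n); cv2.imwrite(f"pics/{n}0.png",im[:,:,::-1]); print(n,camera_model(n))
E
```

```text
pics
{'clock': 0.0, 'joint_pos': array([ 1.12969853e+00,  1.81529249e-01,  1.60800456e+00, -1.42849802e-05,
        1.35379270e+00, -2.06331068e-01]), 'joint_velocities': array([ 1.06524853e-03, -5.32684064e-05, -1.99184423e-04, -1.79723765e-03,
       -7.03087058e-04,  6.83589162e-04]), 'joint_efforts': array([-1.41089422e-03, -4.33866048e+01, -3.41847181e+01,  7.00045028e-02,
        3.87845573e-02, -9.91073694e-05]), 'tool_pos': array([133.52517794, 558.73072931, 237.81843285]), 'ee_rot': array([[-9.72569225e-01,  2.32612496e-01, -7.27624773e-04],
       [ 2.32613383e-01,  9.72568011e-01, -1.57385334e-03],
       [ 3.41566624e-04, -1.69993659e-03, -9.99998497e-01]]), 'wrist_force': array([ 0.50270604, -0.15508978, -0.06826228]), 'moment': array([-0.00279898, -0.02236887, -0.00729684]), 'opening': 88.35747389683974}
scene {'fx': 441.3365428774517, 'fy': 441.3365428774517, 'cx': 283.68289864925373, 'cy': 216.33295827887179, 'R': array([[ 0.85462037,  0.5190138 ,  0.01577008],
       [ 0.43983664, -0.70743522, -0.5532442 ],
       [-0.27598506,  0.47975002, -0.83286983]]), 't': array([-557.16008671, -172.49302325, 1007.7797136 ])}
top {'fx': 538.0838551861237, 'fy': 538.0838551861237, 'cx': 281.56850224887364, 'cy': 198.12680350597017, 'R': array([[ 0.01239271, -0.99983187,  0.01351513],
       [-0.9836079 , -0.01462106, -0.17972679],
       [ 0.17989418, -0.01106629, -0.98362372]]), 't': array([ 105.07199298,  608.49072068, 1229.56396508])}
wrist {'fx': 319.68026161881306, 'fy': 319.68026161881306, 'cx': 274.34400130369795, 'cy': 210.19054592068852, 'hand_eye': array([[ 9.82514305e-04, -9.65198961e-01, -2.61514820e-01,
         6.66524083e+01],
       [ 9.99999505e-01,  9.07211488e-04,  4.08673714e-04,
        -2.60033328e-01],
       [-1.57202196e-04, -2.61515092e-01,  9.65199374e-01,
        -1.46213472e+02],
       [ 0.00000000e+00,  0.00000000e+00,  0.00000000e+00,
         1.00000000e+00]])}
```

View pics/scene0.png

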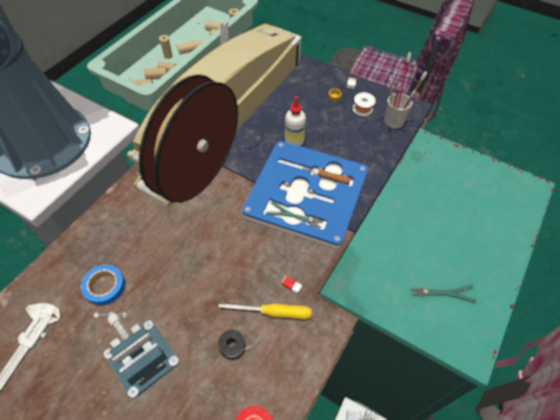

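View pics/top0.png

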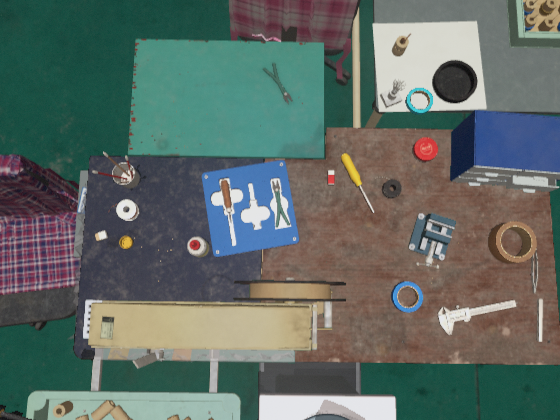

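View pics/wrist0.png

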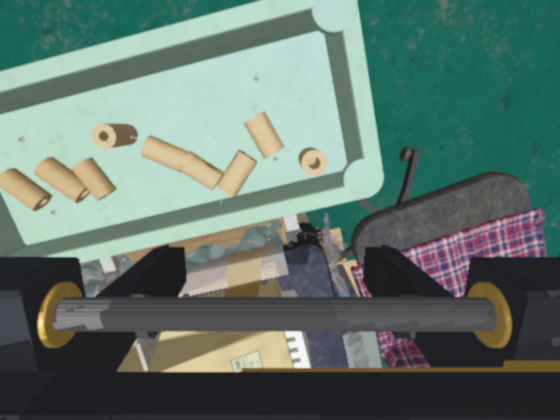

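```bash
cat > h.py <<'E'
import numpy as np, cv2
from scipy.optimize import least_squares
from workcell import *
def cam(n,s=None):
    c=camera_model(n)
    if n!="wrist": return c["fx"],c["fy"],c["cx"],c["cy"],np.array(c["R"]),np.array(c["t"])
    H=c["hand_eye"]; R=np.array(s[1]); p=np.array(s[0])
    Rw=R@H[:3,:3]; pw=R@H[:3,3]+p
    return c["fx"],c["fy"],c["cx"],c["cy"],Rw.T,-Rw.T@pw
def proj(C,X):
    fx,fy,cx,cy,R,t=C; q=R@np.asarray(X,float)+t
    return np.array([fx*q[0]/q[2]+cx,fy*q[1]/q[2]+cy])
def onz(C,uv,z):
    fx,fy,cx,cy,R,t=C; d=R.T@np.array([(uv[0]-cx)/fx,(uv[1]-cy)/fy,1]); o=-R.T@t
    return o+d*(z-o[2])/d[2]
def tri(obs):
    A=[];b=[]
    for C,uv in obs:
        fx,fy,cx,cy,R,t=C; d=R.T@np.array([(uv[0]-cx)/fx,(uv[1]-cy)/fy,1]); d/=np.linalg.norm(d); o=-R.T@t
        P=np.eye(3)-np.outer(d,d); A.append(P);b.append(P@o)
    X=np.linalg.lstsq(np.vstack(A),np.hstack(b),rcond=None)[0]
    return X,[np.round(proj(C,X)-uv,1) for C,uv in obs]
E
python3 - <<'E'
import cv2
t=cv2.imread("pics/top0.png"); s=cv2.imread("pics/scene0.png")
cv2.imwrite("pics/t1.png",cv2.resize(t[140:275,190:400],None,fx=3.8,fy=3.8,interpolation=cv2.INTER_CUBIC))
cv2.imwrite("pics/s1.png",cv2.resize(s[90:250,230:400],None,fx=3.7,fy=3.7,interpolation=cv2.INTER_CUBIC))
cv2.imwrite("pics/s2.png",cv2.resize(s[260:370,200:330],None,fx=5,fy=5,interpolation=cv2.INTER_CUBIC))
E
```

```text
(no output)
```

View pics/t1.png

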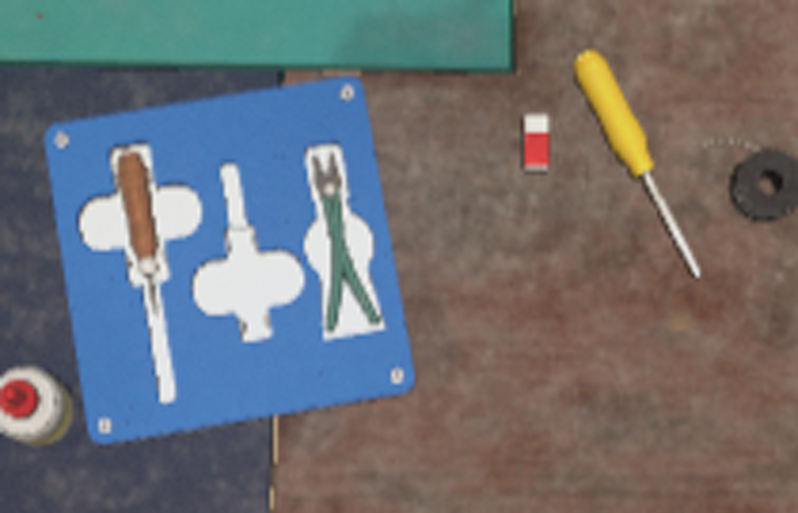

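View pics/s1.png

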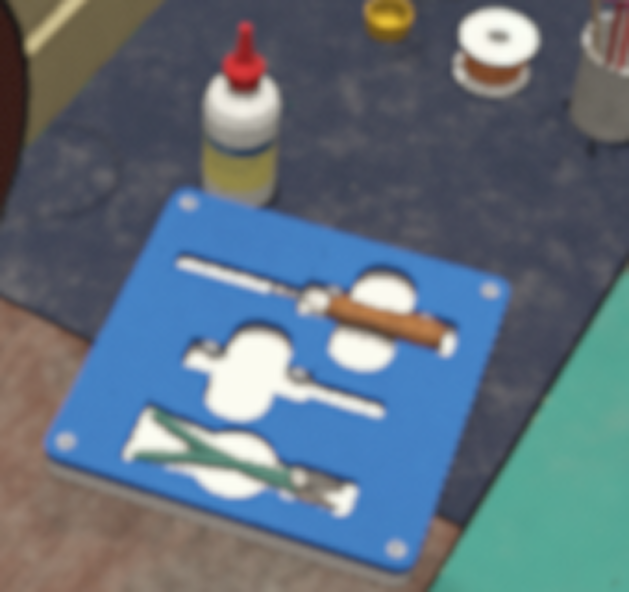

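View pics/s2.png

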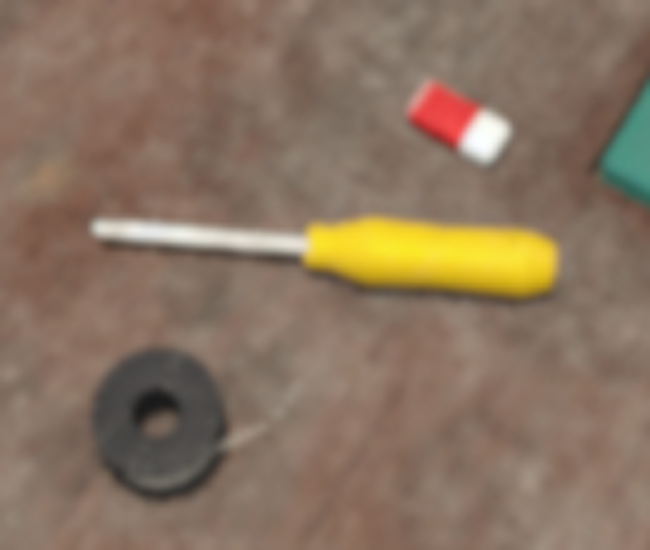

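```bash
python3 - <<'E'
from h import *
T=cam("top");S=cam("scene")
t1=lambda u,v:np.array([u/3.8+190,v/3.8+140]); s1=lambda u,v:np.array([u/3.7+230,v/3.7+90]); s2=lambda u,v:np.array([u/5+200,v/5+260])
def p(n,a,b): X,r=tri([(T,a),(S,b)]); print(n,X.round(1),r); return X
a=[p("scr",t1(*x),s1(*y)) for x,y in [((61,140),(490,290)),((347,92),(397,548)),((397,376),(67,441)),((104,425),(189,202))]]
print("centre",np.mean(a,0), "yaw",np.arctan2(*(a[0]-a[3])[[1,0]]),np.arctan2(*(a[1]-a[2])[[1,0]]),np.arctan2(-(a[0]-a[1])[0],(a[0]-a[1])[1]))
print(np.linalg.norm(a[0]-a[1]),np.linalg.norm(a[1]-a[2]))
p("sd tip",t1(698,274),s2(95,230)); p("sd butt",t1(585,58),s2(555,265)); p("ferrule",t1(645,172),s2(306,247))
p("nozzle",t1(15,390),s1(246,28));p("eraser",t1(536,142),s2(460,120));p("spool",t1(770,185),s2(158,415))
# disc top
print("scene disc",[onz(S,(205,78),z).round() for z in (0,100,200)])
print("top disc",[onz(T,(290,290),z).round() for z in (0,100,200)],[onz(T,(235,290),z).round() for z in (0,100)],[onz(T,(345,290),z).round() for z in (0,100)])
p("disc top", np.array([290,281]),np.array([205,78]))
p("beige corner",np.array([314,320]),np.array([0,0]))
p("green corner",t1(515,5)*0+np.array([325,157]),np.array([330,283]))
print("bench edge", onz(T,(400,130),0), onz(T,(400,362),0))
E
```

```text
scr [665.6 300.8  19.3] [array([-0.4, -0.6]), array([-0.8,  0.1])]
scr [700.3 115.7  20.4] [array([-0.4, -0.6]), array([-1. ,  0.1])]
scr [515.3  82.   18.3] [array([-0.6, -0.7]), array([-1.1,  0.2])]
scr [481.  266.7  19.1] [array([-0.4, -0.5]), array([-0.7,  0.1])]
centre [590.55847361 191.3030694   19.2776056 ] yaw 0.18273176274403585 0.1804260837071091 0.18535142808434985
188.3038595833234 188.0954451950775
sd tip [ 584.6 -113.6    9.6] [array([-0.4, -0.4]), array([-0.8,  0.2])]
sd butt [729.2 -40.5  10.7] [array([-0.7, -1. ]), array([-1.7,  0.3])]
ferrule [651.7 -79.9  10.2] [array([-0.5, -0.5]), array([-0.9,  0.2])]
nozzle [492.  307.3 129.3] [array([-0.4, -0.6]), array([-0.8,  0.1])]
eraser [672.   -8.5   7.5] [array([-0.6, -0.8]), array([-1.3,  0.2])]
spool [ 643.1 -159.    18.6] [array([-0.8, -0.7]), array([-1.6,  0.4])]
scene disc [array([187., 376.,   0.]), array([272., 284., 100.]), array([358., 192., 200.])]
top disc [array([392.,  90.,   0.]), array([391.,  92., 100.]), array([389.,  95., 200.])] [array([390., 222.,   0.]), array([389., 215., 100.])] [array([393., -43.,   0.]), array([392., -30., 100.])]
disc top [416.  107.8 280.7] [array([-5.1, -5.7]), array([-9. ,  1.1])]
beige corner [308.8   4.3 443.6] [array([37.7, 20.8]), array([ 57.9, -10.4])]
green corner [726.2  13.6  30.2] [array([-2.6, -4. ]), array([-6.6,  0.8])]
bench edge [ 798.44819081 -187.76138037    0.        ] [ 227.23998061 -172.18295717    0.        ]
```

```bash
cat >> h.py <<'E'
TC=np.array([590.6,191.3]); YAW=0.183
def t2w(x,y,z=0,c=None,yaw=None):
    c=TC if c is None else c; yaw=YAW if yaw is None else yaw
    return np.array([c[0]+x*np.cos(yaw)-y*np.sin(yaw),c[1]+x*np.sin(yaw)+y*np.cos(yaw),z])
def down(jaw): # tool pointing down, jaw y-axis at world angle jaw
    y=np.array([np.cos(jaw),np.sin(jaw),0]); z=np.array([0,0,-1.]); return np.column_stack([np.cross(y,z),y,z])
def shot(n,name):
    s=observe(); im=snapshot(n); cv2.imwrite(f"pics/{name}.png",im[:,:,::-1])
    np.savez(f"pics/{name}.npz",p=s["tool_pos"],R=s["ee_rot"]); print(name,s["clock"].__round__(2),s["tool_pos"].round(1)); return im
def wcam(name): d=np.load(f"pics/{name}.npz"); return cam("wrist",(d["p"],d["R"]))
E
python3 - <<'E'
from h import *
move_to(t2w(30,40,210),down(YAW+np.pi/2)); shot("wrist","w1")
line_to(t2w(-25,0,130),feed=200); shot("wrist","w2"); print(observe()["joint_pos"])
E
```

```text
w1 2.23 [612.3 237.1 210.1]
w2 2.95 [567.  187.3 131.2]
[ 1.20576812e-01  3.42056380e-01  1.63786058e+00  2.19528492e-04
  1.15856037e+00 -1.63373139e+00]
```

View pics/w1.png

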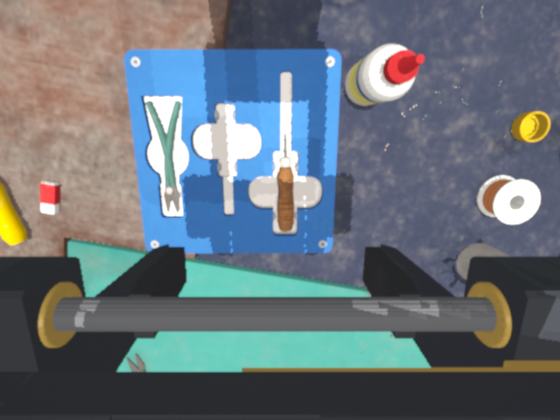

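View pics/w2.png

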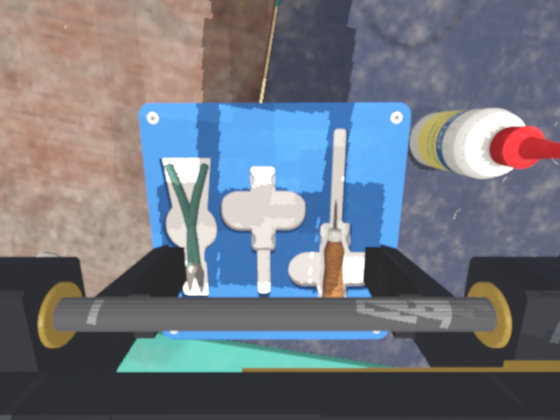

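```bash
python3 - <<'E'
import cv2
a=cv2.imread("pics/w1.png"); b=cv2.imread("pics/w2.png")
cv2.imwrite("pics/w1c.png",cv2.resize(a[40:265,115:350],None,fx=2.6,fy=2.6,interpolation=cv2.INTER_CUBIC))
cv2.imwrite("pics/w2c.png",cv2.resize(b[95:310,135:420],None,fx=2.7,fy=2.7,interpolation=cv2.INTER_CUBIC))
cv2.imwrite("pics/w1d.png",cv2.resize(a[140:250,240:330],None,fx=5.4,fy=5.4,interpolation=cv2.INTER_CUBIC))
E
```

```text
(no output)
```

View pics/w1c.png

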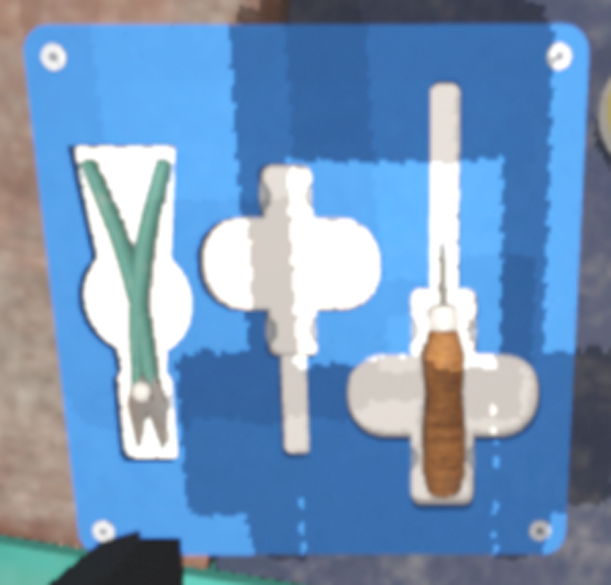

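View pics/w2c.png

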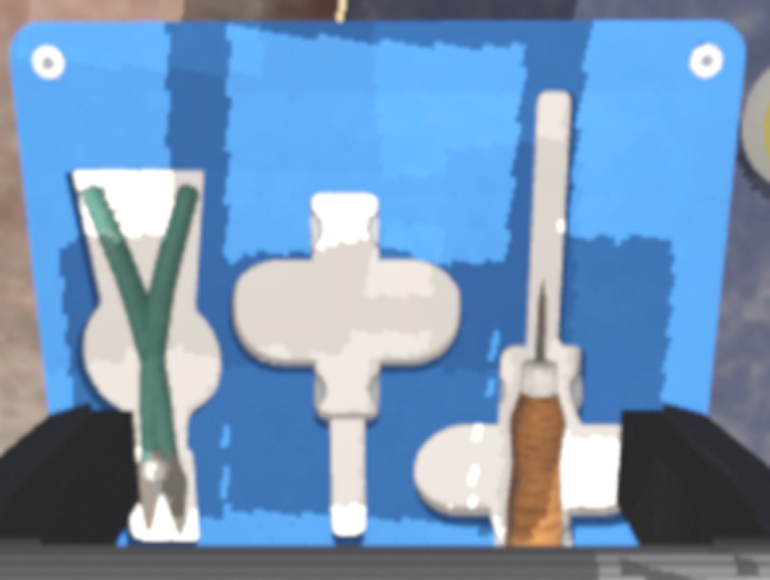

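View pics/w1d.png

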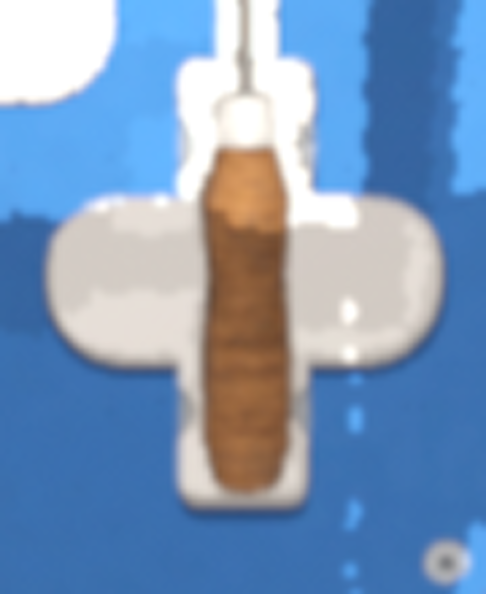

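```bash
python3 - <<'E'
from h import *
W1=wcam("w1");W2=wcam("w2")
a=lambda u,v:np.array([u/2.6+115,v/2.6+40]); b=lambda u,v:np.array([u/2.7+135,v/2.7+95]); d=lambda u,v:np.array([u/5.4+240,v/5.4+140])
T=cam("top");S=cam("scene")
t1=lambda u,v:np.array([u/3.8+190,v/3.8+140]); s1=lambda u,v:np.array([u/3.7+230,v/3.7+90])
O=[(W1,a(53,57),-94,-94),(W1,a(559,56),-94,94),(W1,a(540,530),94,94),(W1,a(103,531),94,-94),(W2,b(48,62),-94,-94),(W2,b(706,61),-94,94)]
O2=[]
for x,y,m in [((61,140),(490,290),(94,94)),((347,92),(397,548),(94,-94)),((397,376),(67,441),(-94,-94)),((104,425),(189,202),(-94,94))]: O2+= [(T,t1(*x),*m),(S,s1(*y),*m)]
def fit(O):
    f=lambda q:np.hstack([proj(C,t2w(x,y,q[2],q[:2],q[3]))-uv for C,uv,x,y in O])
    r=least_squares(f,[590,191,20,.18]); return r.x.round(3),np.abs(r.fun).max().round(2)
print("wrist",fit(O)); print("fixed",fit(O2)); 
def w2t(X): 
    q=X[:2]-TC; c,s=np.cos(YAW),np.sin(YAW); return np.array([c*q[0]+s*q[1],-s*q[0]+c*q[1],X[2]]).round(1)
for n,uv,z in [("butt",d(245,492),15),("ferr front",d(245,97),15),("mid L",d(205,280),16),("mid R",d(288,280),16),("tip",a(443,243),15),("pocketL butt",d(180,430),20),("pocketR",d(308,430),20),("notchL",d(46,280),20),("notchR",d(443,280),20),("notch top",d(100,195),20),("notch bot",d(110,368),20)]: print(n,w2t(onz(W1,uv,z)))
# height of ferrule/handle boundary from two views
for n,u,v in [("wood/ferrule",d(246,148),b(538,396)),("ferr front",d(245,97),b(539,362)),("awl tip",a(443,243),b(543,278))]:
    X,r=tri([(W1,u),(W2,v)]); print(n,w2t(X),r)
E
```

```text
wrist (array([5.89771e+02, 1.91787e+02, 2.06160e+01, 1.87000e-01]), np.float64(0.17))
fixed (array([5.90850e+02, 1.91547e+02, 1.92270e+01, 1.85000e-01]), np.float64(0.98))
butt [79.8 53.4 15. ]
ferr front [-1.9 52.5 15. ]
mid L [34.5 44.8 16. ]
mid R [34.5 61.5 16. ]
tip [-27.2  52.2  15. ]
pocketL butt [64.8 39.8 20. ]
pocketR [64.8 65.8 20. ]
notchL [33.7 13.1 20. ]
notchR [33.6 92.  20. ]
notch top [16.7 24.  20. ]
notch bot [51.8 25.7 20. ]
wood/ferrule [ 8.  52.4 17.4] [array([-0.3,  0.2]), array([ 0.4, -0.2])]
ferr front [-1.8 52.6 13. ] [array([ 0.1, -0. ]), array([-0.1,  0.1])]
awl tip [-27.5  53.2   6.2] [array([ 0.7, -0.5]), array([-0.8,  0.6])]
```

```bash
sed -i 's/^TC=.*/TC=np.array([589.9,191.8]); YAW=0.186/' h.py; python3 - <<'E'
from h import *
D=down(YAW+np.pi/2)
move_to(t2w(42,52.3,60),D)
print(line_to(t2w(42,52.3,35),feed=100))
s=observe();print(s["tool_pos"],s["wrist_force"])
print(line_to(t2w(42,52.3,14),feed=20,guard=5))
s=observe();print(s["clock"],s["tool_pos"],s["wrist_force"],s["moment"])
shot("wrist","w3");shot("scene","sc3")
E
```

```text
False
[620.80155106 250.32695409  34.41786527] [ 0.60964263  0.18899502 -0.26941797]
True
4.6417 [621.43108545 250.98199992  20.4861425 ] [-0.5609432  -0.19691137  3.64082421] [0.04577405 0.0965058  0.00865492]
w3 4.64 [621.4 251.   20.5]
sc3 4.69 [621.4 251.   20.4]
```

View pics/w3.png

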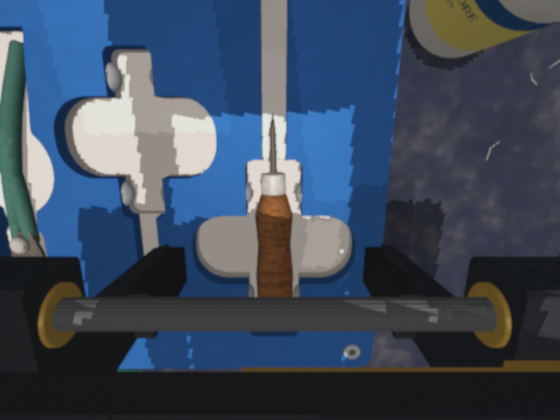

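View pics/sc3.png

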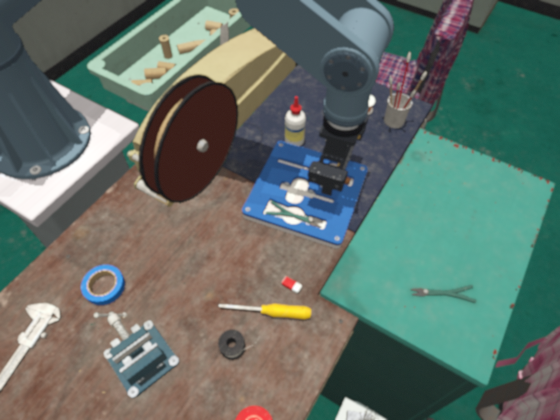

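```bash
python3 - <<'E'
from h import *
print(line_to(t2w(42,52.3,10),feed=20,guard=15))
s=observe();print(s["clock"],s["tool_pos"],s["wrist_force"])
clamp(15)
s=observe();print(s["clock"],s["tool_pos"],s["wrist_force"],s["opening"])
shot("wrist","w4")
E
```

```text
True
4.975 [621.42271581 250.99470064  20.50281301] [-1.0000805  -1.03709331  5.4479868 ]
6.0583 [621.11574396 250.90443428  20.08565312] [-1.08369513  0.40579274 -0.07438919] 15.969961116531872
w4 6.06 [621.1 250.9  20.1]
```

View pics/w4.png

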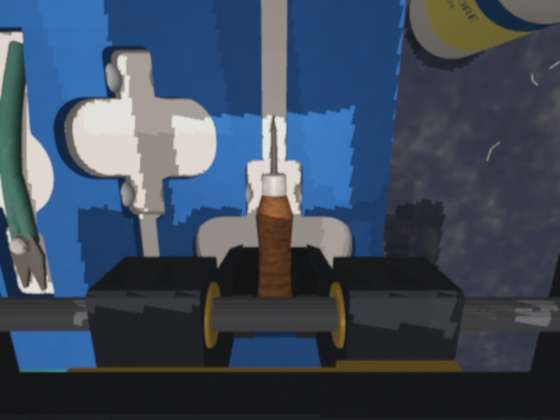

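```bash
python3 - <<'E'
from h import *
a=cv2.imread("pics/w4.png")
cv2.imwrite("pics/w4c.png",cv2.resize(a[100:300,180:370],None,fx=3,fy=3,interpolation=cv2.INTER_CUBIC))
clamp(3)
print(line_to(t2w(42,52.3,11),feed=30,guard=12))
s=observe();print(s["clock"],s["tool_pos"],s["wrist_force"],s["opening"])
shot("wrist","w5")
E
```

```text
False
6.7833 [621.6973102  251.01004592  10.89007154] [ 0.98440984 -0.02016673  0.92400163] 16.498306006700297
w5 6.78 [621.7 251.   10.9]
```

View pics/w4c.png

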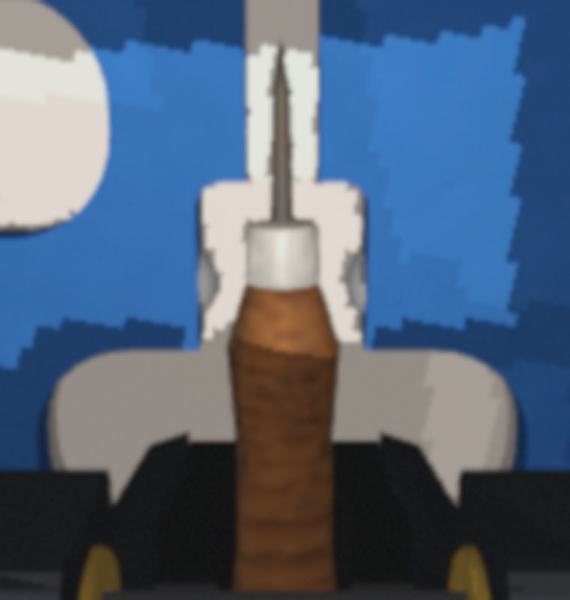

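View pics/w5.png

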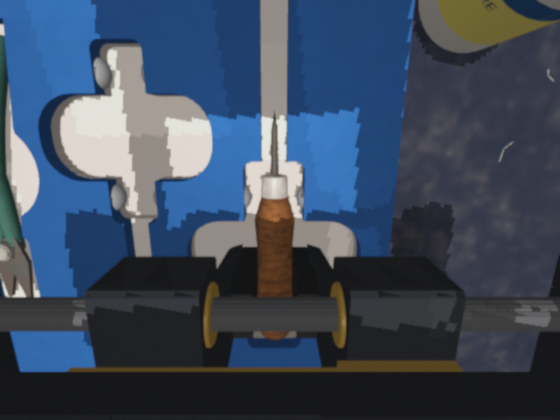

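```bash
python3 - <<'E'
from h import *
clamp(25)
s=observe(); print(s["opening"],s["tool_pos"])
W4=wcam("w4"); d=np.load("pics/w4.npz"); W5=wcam("w5"); d5=np.load("pics/w5.npz"); W3=wcam("w3");W1=wcam("w1")
def w2t(X): 
    q=X[:2]-TC; c,s=np.cos(YAW),np.sin(YAW); return np.array([c*q[0]+s*q[1],-s*q[0]+c*q[1],X[2]]).round(1)
c4=lambda u,v:np.array([u/3+180,v/3+100])
print("tip w4",w2t(onz(W4,c4(281,45),15)),"w5",w2t(onz(W5,(275,113),15)), "w1", w2t(onz(W1,(443/2.6+115,243/2.6+40),15)))
print("ferr w4",w2t(onz(W4,c4(283,222),18)),w2t(onz(W4,c4(283,222),15)))
print("notch sides",w2t(onz(W4,c4(50,420),20)),w2t(onz(W4,c4(515,420),20)),"notch front",w2t(onz(W4,c4(160,350),20)),"slot",w2t(onz(W4,c4(246,100),20)),w2t(onz(W4,c4(319,100),20)), "pocket front",w2t(onz(W4,c4(283,181),20)))
print("tcp",w2t(d["p"]),w2t(d5["p"]))
E
```

```text
16.099807008349202 [621.42474074 250.9292325   10.88510893]
tip w4 [-28.9  51.6  15. ] w5 [-28.9  52.2  15. ] w1 [-26.4  51.6  15. ]
ferr w4 [-2.5 52.  18. ] [-2. 52. 15.]
notch sides [29.5 14.2 20. ] [29.5 89.6 20. ] notch front [17.7 32.4 20. ] slot [-21.   46.5  20. ] [-21.   57.3  20. ] pocket front [-9. 52. 20.]
tcp [41.6 52.3 20.1] [42.2 52.3 10.9]
```

```bash
python3 - <<'E'
from h import *
line_to(t2w(42,52.3,30),feed=60)
s=observe(); print(s["opening"],s["tool_pos"],s["wrist_force"])
line_to(t2w(30,40,85),feed=150)
move_to(t2w(-16.4,-10,75),down(YAW-np.pi/2))
s=observe(); print(s["clock"],s["opening"],s["tool_pos"],s["joint_pos"])
wait(0.2)
shot("wrist","w6")
line_to(t2w(-16.4,-10,45),feed=100)
wait(0.2)
shot("wrist","w7")
E
```

```text
15.794339311986754 [621.88495922 251.02589054  30.74533745] [ 0.29416845  0.84254748 -0.72106018]
10.6333 15.510524038767114 [575.60685268 178.97483547  74.88591536] [1.04764792e-01 4.31660711e-01 1.64731542e+00 1.72288397e-06
 1.06276851e+00 1.48913608e+00]
w6 10.83 [575.6 179.   75. ]
w7 11.53 [576.2 179.   45.7]
```

View pics/w6.png

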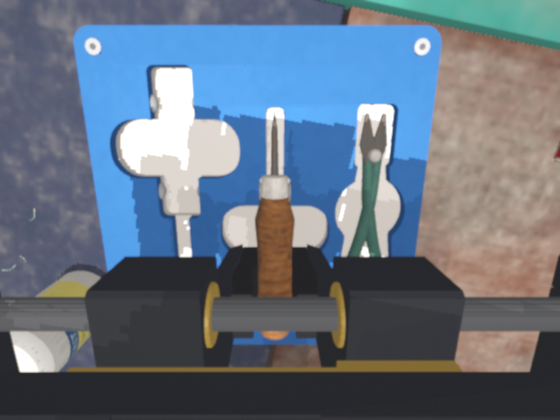

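View pics/w7.png

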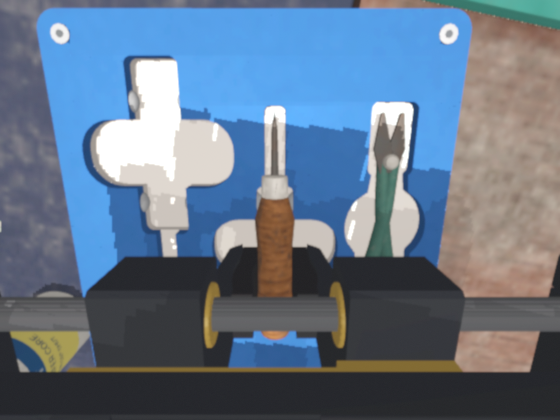

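```bash
python3 - <<'E'
from h import *
line_to(t2w(-16.4,-10,31),feed=60)
s=observe(); print(s["tool_pos"],s["wrist_force"])
g=line_to(t2w(-16.4,-10,20.9),feed=15,guard=3)
s=observe(); print(g,s["clock"],s["tool_pos"],s["wrist_force"],s["opening"])
shot("wrist","w8")
E
```

```text
[574.9513694  178.84580293  30.14729788] [-0.47515963 -0.09656154 -0.028692  ]
True 12.6667 [575.47099409 178.82791341  20.68924962] [-0.45045186 -0.24607367  4.58225218] 15.667295859681175
w8 12.67 [575.5 178.8  20.7]
```

View pics/w8.png

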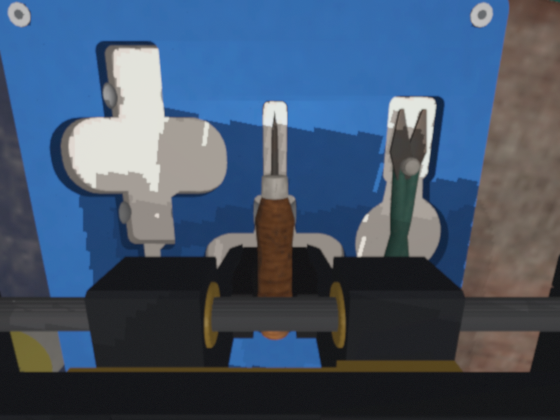

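```bash
python3 - <<'E'
from h import *
line_to(t2w(-16.4,-10,21.4),feed=20)
print(observe()["tool_pos"])
ungrasp()
s=observe(); print(s["clock"],s["tool_pos"],s["wrist_force"],s["opening"])
line_to(t2w(-16.4,-10,48),feed=80)
shot("wrist","w9")
clamp(10); print(observe()["opening"])
line_to(t2w(-18.3,-10,37),feed=100)
print(observe()["tool_pos"])
Z=[]
g=line_to(t2w(-18.3,-10,21.5),feed=20,guard=20)
s=observe(); print(g,s["clock"],s["tool_pos"],s["wrist_force"])
E
```

```text
[575.42818406 178.92057598  21.14086102]
14.1 [575.629313   178.95248437  21.39961672] [-0.48943037 -0.05074292 -0.20401898] 88.43983654503565
w9 14.58 [576.2 179.1  49. ]
0.5866104690393216
[572.74202055 178.47328075  35.99473829]
True 16.6667 [574.00870578 178.63854753  30.92785151] [ 0.69822568  0.02991913 -0.02676581]
```

View pics/w9.png

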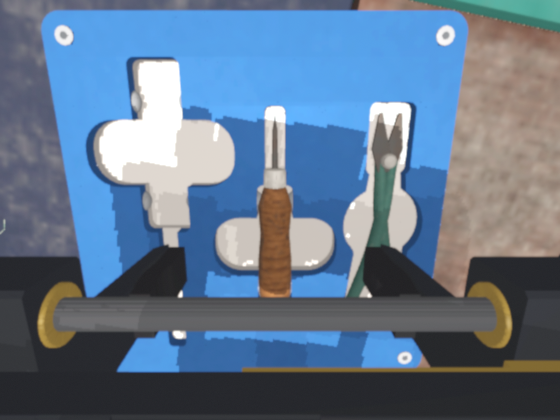

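```bash
python3 - <<'E'
from h import *
for i in range(3):
    g=line_to(t2w(-18.3,-10,21.5),feed=15,guard=22)
    s=observe(); print(g,s["clock"],s["tool_pos"],s["wrist_force"])
    if s["tool_pos"][2]<25: break
shot("wrist","w10")
E
```

```text
True 17.2333 [574.45734887 178.72057642  24.5145815 ] [-1.00429287  0.45832062  5.2306733 ]
w10 17.23 [574.5 178.7  24.5]
```

View pics/w10.png

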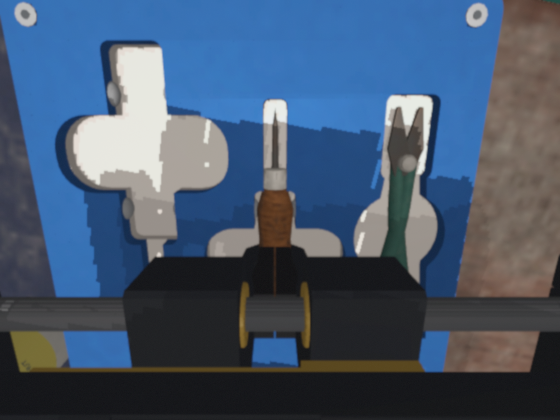

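```bash
python3 - <<'E'
from h import *
line_to(t2w(-18.3,-10,90),feed=200)
A=0.466
ungrasp()
move_to([680,-70,170],down(A+np.pi/2)); wait(0.15); shot("wrist","w11")
line_to([700,-84,90],feed=200); wait(0.15); shot("wrist","w12")
E
```

```text
w11 22.42 [680.  -69.9 169.9]
w12 23.18 [701.1 -84.1  92.3]
```

View pics/w11.png

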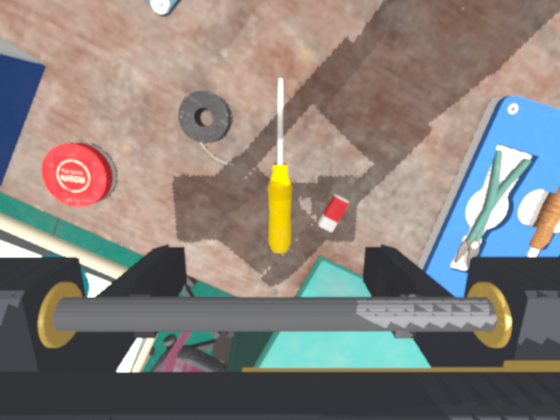

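View pics/w12.png

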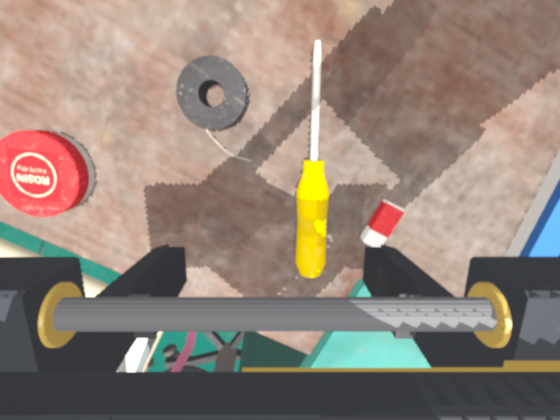

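```bash
python3 - <<'E'
from h import *
a=cv2.imread("pics/w12.png"); b=cv2.imread("pics/w11.png")
l=cv2.resize(a[30:290,280:420],None,fx=2.3,fy=2.3,interpolation=cv2.INTER_CUBIC)
r=cv2.resize(b[70:265,250:360],None,fx=3,fy=3,interpolation=cv2.INTER_CUBIC)
H=max(l.shape[0],r.shape[0]); f=lambda i:cv2.copyMakeBorder(i,0,H-i.shape[0],0,0,cv2.BORDER_CONSTANT)
print(l.shape,r.shape); cv2.imwrite("pics/w12c.png",np.hstack([f(l),f(r)]))
E
```

```text
(598, 322, 3) (585, 330, 3)
```

View pics/w12c.png

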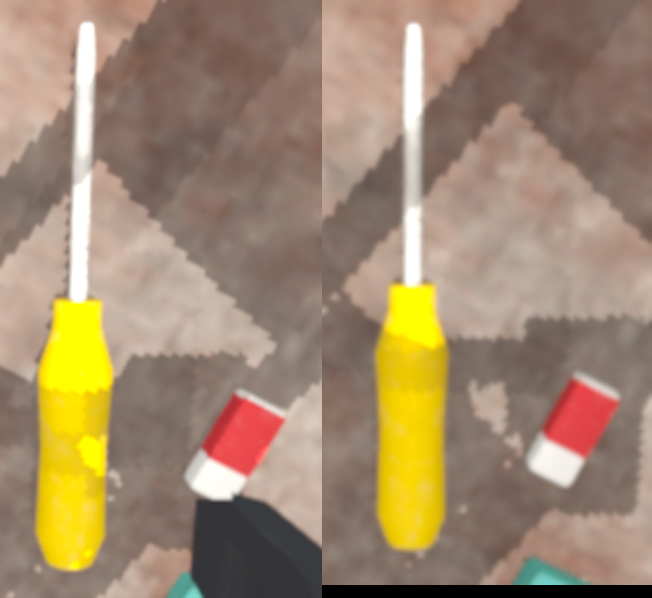

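```bash
python3 - <<'E'
from h import *
A=wcam("w11");B=wcam("w12")
P=[]
for n,u,v in [("tip",(280.3,78),(318.3,39.6)),("fer",(280,165),(314.3,160)),("butt",(279.7,253),(310.4,277.8))]:
    X,r=tri([(A,u),(B,v)]); print(n,X.round(1),r); P.append([onz(A,u,12),onz(B,v,12)]); print(P[-1])
P=np.array(P).mean(1); d=P[1]-P[0]; d2=P[2]-P[0]; print(np.arctan2(d[1],d[0]),np.arctan2(d2[1],d2[0]),np.linalg.norm(d),np.linalg.norm(d2))
ang=np.arctan2(d2[1],d2[0]); u=np.array([np.cos(ang),np.sin(ang)]); n=np.array([-u[1],u[0]])
g=P[0][:2]+117.5*u; g2=P[2][:2]-45.5*u; print("grip",g,g2)
l=lambda x,y:(x/2.3+280,y/2.3+30)
for q in [(238,390),(287,414),(236,500),(186,480)]:
    X=onz(B,l(*q),8)[:2]-g; print("eraser rel",X@u,X@n)
E
```

```text
tip [ 583.6 -112.9   15.1] [array([0. , 0.1]), array([-0.1, -0.1])]
[array([ 583.18643749, -113.08362508,   12.        ]), array([ 582.80867981, -112.81648123,   12.        ])]
fer [651.3 -78.8  15.5] [array([-0. , -0.3]), array([0. , 0.4])]
[array([651.86120807, -78.35922094,  12.        ]), array([651.2490721 , -78.32544699,  12.        ])]
butt [730.5 -38.9  16.8] [array([-0.2,  0.2]), array([ 0.2, -0.2])]
[array([732.01590868, -37.82620379,  12.        ]), array([732.70032536, -37.2656162 ,  12.        ])]
0.46747851208291347 0.4675172239931786 76.79737104139747 167.3151553214218
grip [687.88862829 -59.99617217] [691.7407241 -58.0514554]
eraser rel -11.424135263379188 52.75089829751374
eraser rel -3.4274524462886884 69.35547371842921
eraser rel 26.461018844954808 55.48182095704122
eraser rel 19.344946106303237 38.224133300151685
```

```bash
python3 - <<'E'
from h import *
ang=.4675; u=np.array([np.cos(ang),np.sin(ang)]); n=np.array([-u[1],u[0]])
c=np.array([688.5,-59.8])-24*n
D=down(ang+np.pi/2)
line_to([*c,35],D,feed=150)
print(observe()["tool_pos"])
g=line_to([*c,8],D,feed=60,guard=8)
s=observe();print(g,s["clock"],s["tool_pos"],s["wrist_force"])
clamp(12)
s=observe();print(s["clock"],s["tool_pos"],s["wrist_force"],s["opening"])
shot("wrist","w13")
E
```

```text
[699.36706853 -81.17291578  35.11421331]
False 24.35 [699.12684221 -81.19681736   7.59990555] [-0.57275722 -0.13403283 -0.33253873]
25.3417 [699.31717776 -81.26588291   7.98056794] [-0.44083535  0.36638968 -0.21499406] 23.62509897681889
w13 25.34 [699.3 -81.3   8. ]
```

View pics/w13.png

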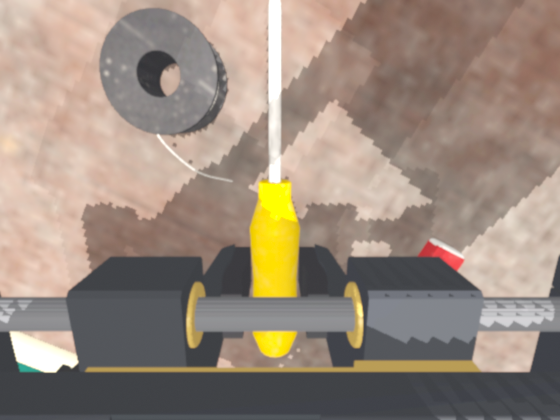

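```bash
python3 - <<'E'
from h import *
clamp(25)
B=wcam("w13"); d=np.load("pics/w13.npz")
for z in (12,14):
    X=onz(B,(275,182),z); print("ferrule tool",(d["R"].T@(X-d["p"])).round(1))
    X=onz(B,(275,1),z); print("blade tool",(d["R"].T@(X-d["p"])).round(1))
    X=onz(B,(275,357),z); print("butt tool",(d["R"].T@(X-d["p"])).round(1))
p=observe()["tool_pos"]
line_to([p[0],p[1],30],feed=60); s=observe();print(s["opening"],s["wrist_force"],s["clock"])
line_to([p[0],p[1],110],feed=200)
shot("scene","sc14")
E
```

```text
ferrule tool [41.5 -0.1 -4. ]
blade tool [113.2  -0.2  -4. ]
butt tool [-51.7   0.1  -4. ]
ferrule tool [41.9 -0.1 -6. ]
blade tool [112.5  -0.2  -6. ]
butt tool [-50.    0.1  -6. ]
23.286994496847566 [-0.70942508 -0.54133143 -1.12746871] 26.125
sc14 26.68 [698.9 -81.1 109.4]
```

View pics/sc14.png

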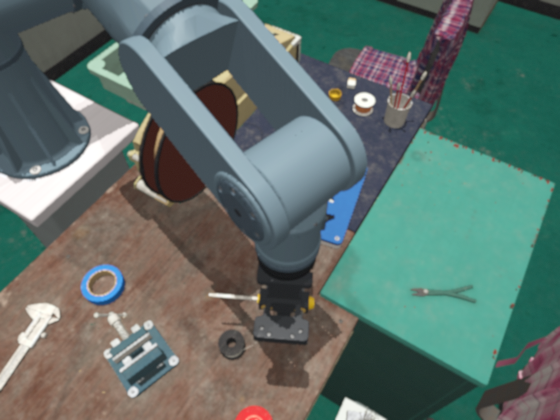

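```bash
python3 - <<'E'
from h import *
D=down(YAW+np.pi/2)
line_to(t2w(36.2,51.9,75),D,feed=220)
wait(0.2); shot("wrist","w15")
line_to(t2w(36.2,51.9,50),D,feed=100); wait(0.2); shot("wrist","w16"); print(observe()["opening"])
E
```

```text
w15 28.63 [616.2 248.7  75.1]
w16 29.28 [616.3 249.6  50.5]
23.47396379409664
```

View pics/w15.png

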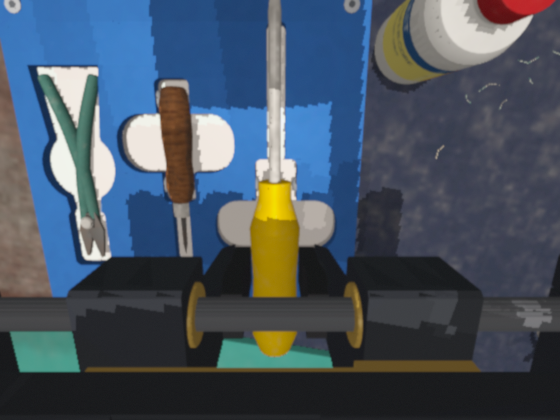

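View pics/w16.png

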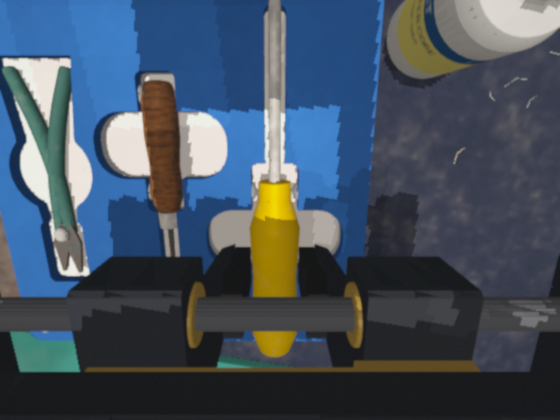

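```bash
python3 - <<'E'
from h import *
print(t2w(36.2,51.9,0))
line_to(t2w(36.2,51.9,33),feed=80); wait(0.2)
s=observe(); print(s["tool_pos"],s["wrist_force"])
g=line_to(t2w(36.2,51.9,21.5),feed=15,guard=3)
s=observe(); print(g,s["clock"],s["tool_pos"],s["wrist_force"],s["opening"])
shot("wrist","w17")
E
```

```text
[615.87778092 249.49926255   0.        ]
[616.09011335 249.5466438   33.21500815] [ 0.81784027 -0.24567919  0.29345987]
True 30.5 [615.78327273 249.49945281  23.49474288] [ 1.05722874 -0.18365199  2.3749066 ] 23.36175520435781
w17 30.5 [615.8 249.5  23.5]
```

View pics/w17.png

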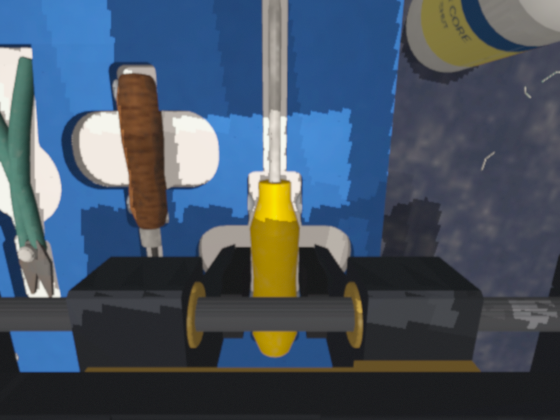

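```bash
python3 - <<'E'
from h import *
ungrasp(); print(observe()["wrist_force"])
line_to(t2w(36,51.9,60),feed=120); shot("wrist","w18")
clamp(10); print(observe()["opening"])
line_to(t2w(35.7,51.9,43),feed=80); wait(0.2)
for i in range(4):
    g=line_to(t2w(35.7,51.9,27),feed=15,guard=22)
    s=observe(); print(g,s["clock"],s["tool_pos"],s["wrist_force"])
    if s["tool_pos"][2]<31.2: break
shot("wrist","w19")
E
```

```text
[-0.3686431   0.06854855 -0.8104832 ]
w18 32.05 [616.2 249.6  60.7]
0.11534753899133628
False 35.1833 [617.22595864 249.7767357   30.03294293] [-3.19014231 -1.85288119 14.42084686]
w19 35.18 [617.2 249.8  30. ]
```

View pics/w18.png

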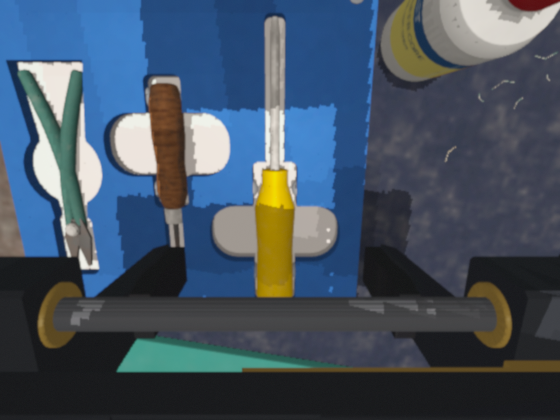

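View pics/w19.png

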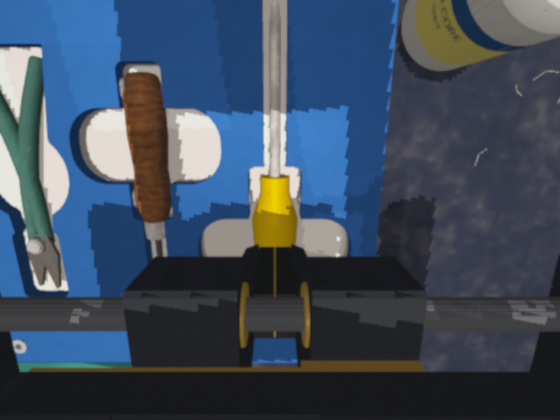

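```bash
python3 - <<'E'
from h import *
line_to(t2w(35.7,51.9,45),feed=60)
line_to(t2w(45,30,210),feed=250)
wait(0.2);shot("wrist","w20")
move_to([400,350,300],down(YAW+np.pi/2)); wait(0.3)
shot("top","tp21");shot("scene","sc21")
a=cv2.imread("pics/w20.png"); b=cv2.imread("pics/tp21.png"); c=cv2.imread("pics/sc21.png")
cv2.imwrite("pics/w20c.png",cv2.resize(a[40:275,115:360],None,fx=2.5,fy=2.5,interpolation=cv2.INTER_CUBIC))
cv2.imwrite("pics/tp21c.png",cv2.resize(b[140:275,190:400],None,fx=3.8,fy=3.8,interpolation=cv2.INTER_CUBIC))
cv2.imwrite("pics/sc21c.png",cv2.resize(c[90:250,230:400],None,fx=3.7,fy=3.7,interpolation=cv2.INTER_CUBIC))
E
```

```text
w20 36.7 [627.4 229.6 207.5]
tp21 38.11 [400.6 349.5 299.4]
sc21 38.16 [400.5 349.6 299.5]
```

View pics/w20c.png

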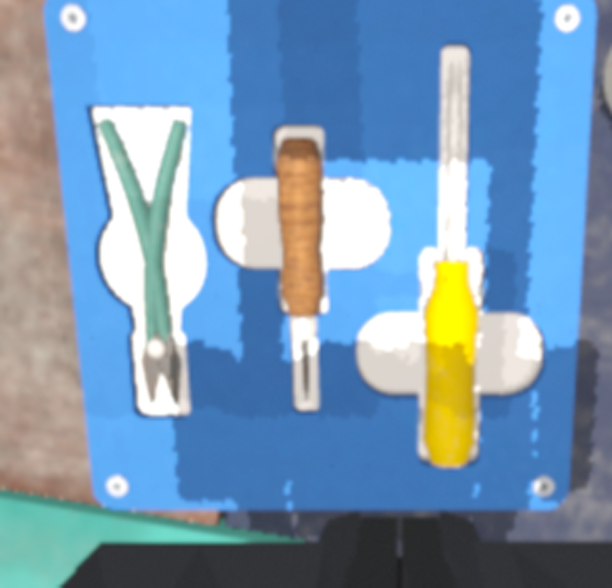

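View pics/tp21c.png

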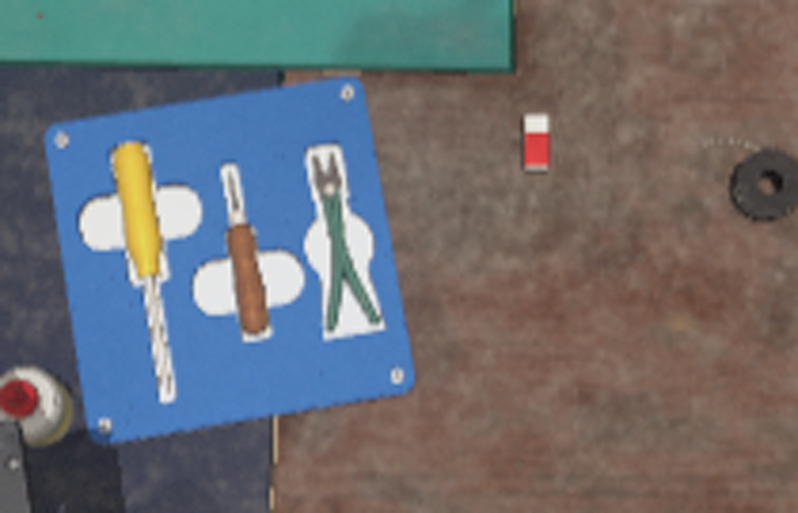

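View pics/sc21.png

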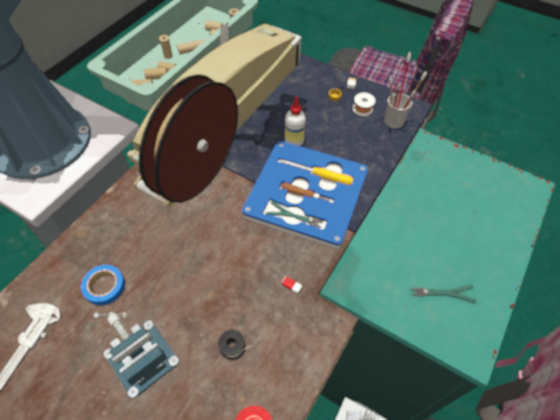

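View pics/sc21c.png

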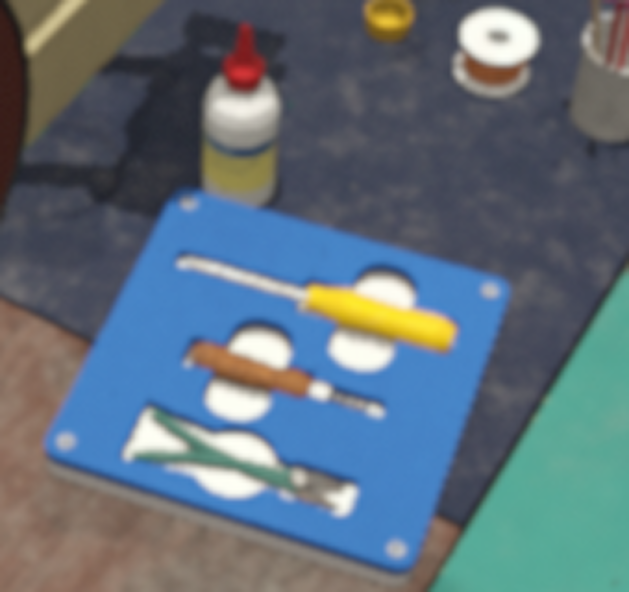

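```bash
python3 - <<'E'
from h import *
sign_off(); s=observe(); print(s["clock"],s["wrist_force"])
E
```

```text
the job is handed in; nothing more can be done
the job is handed in; nothing more can be done
```

Both tools are in their own cutouts and the job was handed in at about 38 s on the robot's clock.

- **Awl:** I gripped it by its proud 4 mm, slid the fingers down into the notch at 3 N and lifted it out. I turned it half a turn, set it on the pins of the middle cutout and pressed it in with closed fingertips. The first push stopped partway, at z = 30.9 mm. The second reached z = 24.5 mm, which is 4 mm above where the fingertips had touched the tray top, so it is home.
- **Screwdriver:** I picked it up with the hand offset 24 mm to stay clear of the eraser, set it on its pins and pressed it in. The handle top read z = 30.0 mm, against 30 mm expected. The tray top itself read about 0.45 mm high.
- **Final pictures (wrist, top, scene):** Each blade lies in its narrow slot. The nippers, spool, eraser and bottle show no visible shift from the first pictures. The gripper was well clear of everything at hand-in.
- **Checks not made or in disagreement:**
  - I judged each tool home from the press height at the handle's middle and from the pictures; I did not touch the handle ends separately.
  - Two-view heights of the awl tip (6 mm instead of about 15) and the screwdriver (15 to 17 mm instead of about 12) disagreed with the text. I relied on the contact heights instead.

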